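Open the coppersmith's warming pot

TASK

First turn the black dial on the pot warmer clockwise until its pointer is at the raised index rib on the side nearest the pot. Then take the lid off the copper pot by its knob, reaching in under the iron stake that hangs over it, and set it down knob up in the middle of the round cork pad, without dropping it. Leave the pot standing on its hot plate and leave the cup, the hammer and the tin where they are.

Things in the scene. Friction and masses are not known exactly. Their poses are not given: they have to be found in the camera images.
- warmer: Fixed grey pot warmer, box with upper face 50 mm above the table. Origin: on the table under the centre of its round hot plate (170 mm diameter, top at z = 58 mm). Its -x points roughly to the robot: the box spans x = -235 (control ledge with the dial) to +105 mm, y = -105 to +105 mm. It stands left or right of the robot's middle line, the cork pad on the other side.
- dial (a joint): Angle of the dial (rad): grows as the dial turns clockwise seen from above, range 0 to 4.0. At 2.40 the pointer is exactly at the index rib (within 0.12 counts). It starts between 1.0 and 1.9, turns stiffly (0.04 N m of dry friction) and stays where it is left.
- dial_grip (a point): On the black dial's upright turning axis, 78 mm above the table, 185 mm from the hot plate's centre towards the warmer's -x. Dial: disc 60 mm diameter, top at z = 56 mm, with an upright bar grip 56 mm long, 14 mm wide, top at z = 82 mm. The bar lies along this point's x; the pointer is its +x end (small nose, white line on top; +x turns with the dial). z is up.
- index_mark (a point): The raised index rib, a plain steel rib 22 x 7 mm on the warmer's upper face, on the warmer's +x side of the dial (between dial and pot), 52 mm from the dial's axis, 54 mm above the table.
- pot: Loose copper pot of 0.95 kg standing in the middle of the hot plate: 140 mm outer diameter, 80 mm high, wall 3 mm, no handles. Origin: centre of its underside; z up. Rim at 138 mm above the table.
- lid: Loose copper lid, 0.2 to 0.4 kg. Origin: centre of its underside, 130 mm above the table when on the pot; z up. Heights above origin: plug 124 mm diameter, 0 to 8 mm, fits in the pot's mouth with 5 mm play all round; disc 149 mm diameter, 8 to 13 mm, lies on the rim; slight step to 15 mm; brass stem 16 mm diameter to 28 mm; round dark wooden knob, an upright cylinder.
- lid_knob (a point): Centre of the lid's wooden knob, a cylinder of 26 mm diameter and 26 mm height (28 to 54 mm above the lid's origin); this point is 41 mm above the lid's origin, 171 mm above the table while on the pot.
- stake: Fixed iron forming stake in a wooden stump. Origin on the table within 6 mm of the warmer's, same yaw. In its frame (mm) the stump (110 diameter, 115 high) is at x 170, y 85, behind the pot. The iron bar, 26 thick, rises from it through (155,105,190), (115,115,245) and (60,105,273) to (12,70,281), then runs level along -y to its tip, right over the lid's knob, about 84 above the knob's top.
- stake_tip (a point): Centre of the stake's blunt tip (34 mm thick), at x 12, y -62, z 281 mm in the stake's frame. Under the stake a gripper pointing straight down does not fit over the knob; tilted 30 to 45 degrees, with the wrist towards the warmer's -x (robot) side, it does, and the lid then comes out towards that side.
- pad: Fixed round cork pad, 200 mm diameter, 12 mm thick. Origin: centre of its underside on the table. Nothing is on it.
- cup: Bystander: small loose open copper cup, 72 mm diameter, 75 mm high, standing near the table's middle line. Origin: centre of its underside.
- hammer: Bystander: loose hammer lying on the table to the left, about 260 mm long along its own x, head to +x, 26 mm high. Origin: underside, near its middle.
- tin: Bystander: loose closed metal tin, 70 mm diameter, 95 mm high, standing to the right. Origin: centre of its underside.
Not all that is in view belongs to the job. What is shaped like the pad but red or turquoise is not meant.

How it is judged:
On the way, in this order (a step that is already met when the one before it is completed fails the run):
1. the dial's pointer is at the index rib, the lid still on the pot (value of joint dial between 2.28 and 2.52 rad and z of lid in the frame of pot below 0.078 m and horizontal distance between lid and pot below 0.012 m), for 0.3 s.
2. the lid is lifted clear of the pot in the gripper (z of lid in the frame of pot above 0.083 m and contact force between the fingers and lid above 0.5 N), for 0.2 s.
At the end, for the whole second after the job is handed in: The dial is within 0.12 rad of the index rib (joint 2.28 to 2.52); the lid lies at rest, level and knob up, on the cork pad, its centre within 30 mm of the pad's centre; the pot stands upright on the hot plate, its centre within 25 mm of the plate's centre (value of joint dial between 2.28 and 2.52 rad and horizontal distance between lid and pad below 0.03 m and angle between lid's own z axis and vertical below 0.08 rad and z of lid in the frame of pad between 0.008 and 0.017 m and linear speed of lid below 0.02 m/s and horizontal distance between pot and warmer below 0.025 m and angle between pot's own z axis and vertical below 0.05 rad and height (world z) of pot between 0.054 and 0.063 m); the robot touches nothing.
It fails at once if the lid is dropped (it falls faster than 0.5 m/s out of the gripper) (linear speed of lid above 0.5 m/s and contact force between the fingers and lid below 0.2 N).
It fails at once if the cup, the hammer or the tin is moved by more than 30 mm (distance of any of cup, hammer, tin from where it was at the start of the episode above 0.03 m).
It fails at once if the pot is lifted or tipped (height (world z) of pot above 0.075 m or angle between pot's own z axis and vertical above 0.25 rad).
It also fails if it takes over 61 s, if anything falls off the work surface, if the arm or the gripper's body presses on something with over 40 N, if the wrist force passes 120 N, or if a joint passes its speed limit or range.

ROBOT

A 6-joint arm with a two-finger parallel gripper is mounted at the origin on the work surface. World frame = base frame: x ahead of the robot, y to its left, z up, the work surface at z = 0. Lengths are in m, angles in rad, forces in N, time in s.
With the tool pointing down it reaches from about 0.4 to 0.925 m from the base axis. Payload 3.4 kg.
Tool frame: the origin (TCP) lies between the finger pads; the fingertips stand env.tcp_to_tips ahead of it and the grasp point (between the pads) lies 3 mm ahead of it (env.tcp_to_tips is the distance from the TCP to the fingertips, in m); z points along the fingers, y is the line along which they close (so a half turn about z gives the same grasp; the last joint's range is limited). The gripper opens to 85 mm and grips with 20 to 120 N. Pads are 22 mm wide; open, the fingers measure 114 mm over their backs; the gripper's body (76 mm by 85 mm) begins 54 mm behind the grasp point. The pads swing forward as they close: fully open they stand 13 mm farther back than shut.
Start: joints at [1.071, 0.307, 1.506, -0, 1.328, -0.073], TCP at [0.238, 0.524, 0.253] pointing down, gripper open.
Joint ranges: [-3.12, 3.12], [-1.05, 2.28], [0.14, 2.33], [-1.42, 4.57], [0.1, 2.73], [-2.68, 2.68]. Speed limits (rad/s): [2.57, 2.57, 3.14, 3.14, 3.14, 3.14].

INTERFACE

Orientations are given as a rotation vector (axis times angle).
In Python, from bench import status, eyes, job, env gives the robot as it stands.
- The arm moves only by the tool drive_tool, never from a script. Its argument "deltas" is a list of rows, each a list of 3 entries, a list of its own where there are three numbers: the turn, a rotation vector about the world's x, y, z in rad, then the shift along the world's x, y, z in mm, then the opening, from 0 (shut) to 1 (fully open). In form: [[[wx, wy, wz], [dx, dy, dz], jaw], ...]. A call has exactly 5 rows; each row is the pose to reach, as a shift and turn from the pose commanded when the call began; what a row does not reach only later rows make up. A row lasts 1/10 s, in which the tool goes at most 50 mm and 8.59 degrees, less where a joint would pass 70% of its speed; a pose out of reach is approached as far as the arm can. A call with a gripper value outside its range is refused whole. The fingers move at their own pace and stop on an object; the grip force is fixed at half the most. Time passes only in rows, so rows that repeat a pose let the fingers close, or fill a call up. It gives the time, the measured TCP pose, the force, the opening and the grip force at its end, in the units of the state.
- status.observe(): the state, without advancing time (a new reading comes with each control period).
- eyes.camera(name): name is "scene" or "top"; returns (picture, depth): 384x512x3 uint8, blue, green, red; 384x512 float32, m along the optical axis (not along the pixel's ray), 0 where there is no reading.
- eyes.calibration(name): a dict with "fov_y" (degrees; the focal length in pixels is half the picture's height over the tangent of half this angle, whatever the lens; pixels are square), "cx", "cy" (the principal point, pixels), "R" (3x3) and "t" (3): a world point X has camera coordinates R X + t. Camera axes: x right, y down, z forward; pixel columns grow to the right and rows downward; lengths in m; the calibration is good to about 2 mm. A picture is of the moment at which its call begins. calibration takes no time and is no camera call.
- job.hand_in(): hands the job in; it is judged then, once.
The state is a dict: "time": time; "joint_positions": joint angles; "joint_vel": joint speeds; "joint_torque": joint torques, N m; "ee_pos": TCP position; "eef_rot": TCP orientation; "force": force on the tool from outside, world axes, zero at the start; "torque": the same for the moment, N m; "finger_gap": finger opening in m; "grasp_force": force on a finger pad.
Only numpy, scipy, OpenCV 4.12 (cv2) and the standard library are available. Lean on these libraries where they do the work, as an engineer would, in place of code of your own. Each camera call takes 0.05 s, during which the arm holds its last target. There are 200 camera calls.

## Working session

There is one attempt and no reset: what is moved stays moved. The work goes in short steps, Python scripts to look and compute and a tool call to move; the robot and the scene stay as the last step left them, time stands still between calls to the robot, and variables do not carry over. Pictures are saved under pics/ and viewed, at most 10 in all, crops included, and the job is handed in when it is done.

Besides the shell and the picture viewer there is one more tool, called after ">>>" as name([rows], argument=value, ...), one row to a line, values as JSON. drive_tool: Moves the arm, as the interface text tells. Its arguments: {"type":"object","properties":{"deltas":{"type":"array","items":{"type":"array"}}},"required":["deltas"]}

```bash
mkdir -p pics; ls
cat > h.py <<'E'
import numpy as np,cv2
from bench import status,eyes,job,env
def cam(n):
    p,d=eyes.camera(n);c=eyes.calibration(n);f=p.shape[0]/2/np.tan(np.radians(c['fov_y'])/2)
    v,u=np.mgrid[:p.shape[0],:p.shape[1]]
    X=np.stack([(u-c['cx'])/f*d,(v-c['cy'])/f*d,d],-1)
    R=np.array(c['R']);W=(X-np.array(c['t']).reshape(3))@R
    W[d<=0]=np.nan
    return p,d,W,c
E
python3 - <<'E'
from h import *
print(env.tcp_to_tips); s=status.observe(); print({k:np.round(v,3) for k,v in s.items()})
for n in("top","scene"):
    p,d,W,c=cam(n); np.savez(f'{n}0.npz',p=p,W=W); cv2.imwrite(f'pics/{n}0.png',cv2.resize(p,(800,600))); print(c)
E
```

```text
pics
0.022
{'time': np.float64(0.0), 'joint_positions': array([ 1.071,  0.308,  1.508,  0.   ,  1.328, -0.074]), 'joint_vel': array([ 0.002,  0.001, -0.   ,  0.001, -0.002,  0.   ]), 'joint_torque': array([-1.0000e-03, -4.5754e+01, -2.5192e+01, -0.0000e+00,  1.4000e-02,
        0.0000e+00]), 'ee_pos': array([0.237, 0.523, 0.252]), 'eef_rot': array([-6.64e-01, -3.07e+00,  3.00e-03]), 'force': array([0.193, 0.342, 0.016]), 'torque': array([ 0.055, -0.007,  0.004]), 'grasp_force': np.float64(0.0), 'finger_gap': np.float64(0.085)}
{'fov_y': 43.01927180879712, 'cx': 256.2979398975536, 'cy': 190.12922135448707, 'R': array([[-0.01172937, -0.99990376, -0.00740947],
       [-0.9983037 ,  0.01213256, -0.05694313],
       [ 0.05702755,  0.00672899, -0.99834993]]), 't': array([0.021556  , 0.49721543, 1.94543904])}
{'fov_y': 52.0636235017486, 'cx': 264.64072897857585, 'cy': 188.74023133000642, 'R': array([[ 0.62214549,  0.78272611,  0.01657757],
       [ 0.62409151, -0.48304852, -0.61414487],
       [-0.47269946,  0.39243338, -0.78901918]]), 't': array([-0.29030809, -0.18226993,  1.60225748])}
```

View pics/top0.png

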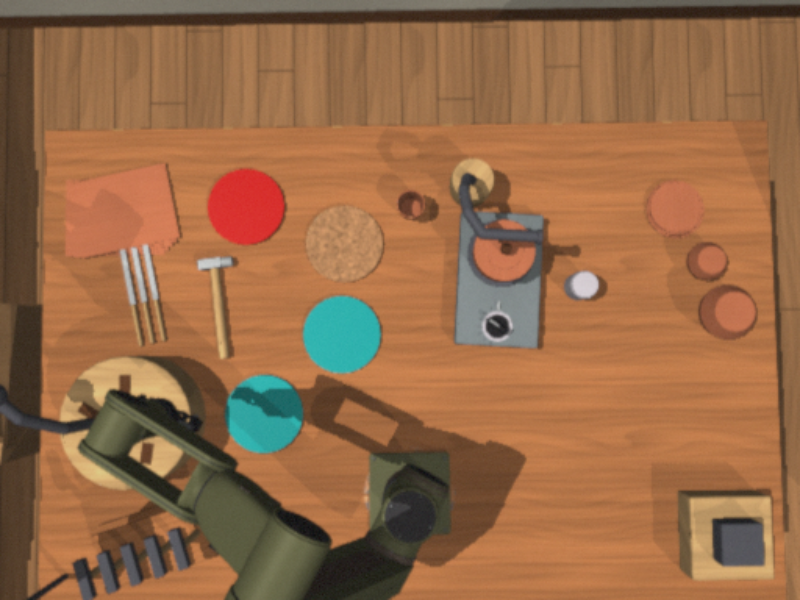

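View pics/scene0.png

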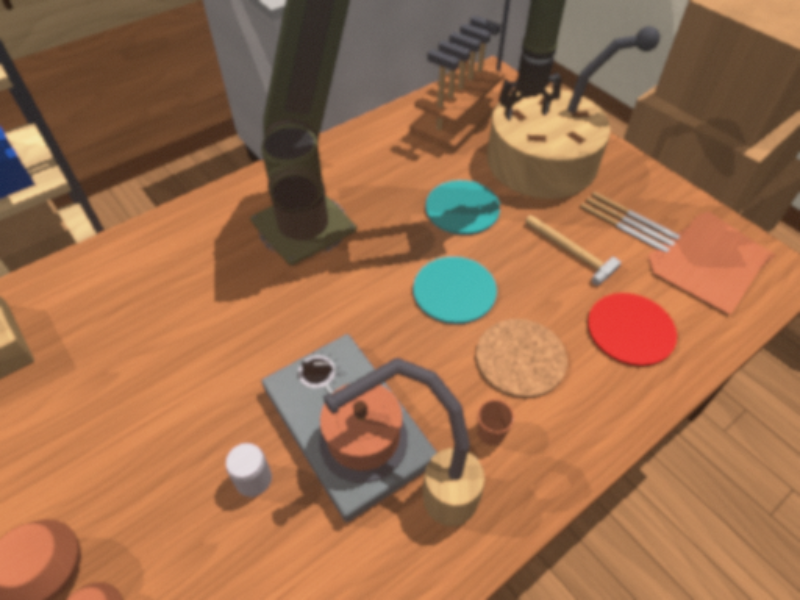

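Top view (800x600 px): cork pad at (344,243). Turquoise discs at (342,334) and (264,414) and the red one at (246,206) are not meant: wrong colours. The warmer is centred near (500,280), the dial at (497,325), the lid at (503,250), the cup at (411,206), the tin at (583,285) and the hammer at (218,305).

```bash
cat > m.py <<'E'
from h import *
W={};P={}
for n in("top","scene"):
    z=np.load(f'{n}0.npz');W[n]=z['W'];P[n]=z['p']
def box(n,u0,u1,v0,v1):
    s=.64
    sl=np.s_[int(v0*s):int(v1*s),int(u0*s):int(u1*s)]
    return W[n][sl].reshape(-1,3),P[n][sl].reshape(-1,3).astype(float)
def circ(p):
    (c,r)=cv2.minEnclosingCircle((p[:,:2]*1000).astype(np.float32));return np.round(c,1),round(r,1)
def sel(p,lo,hi): return p[(p[:,2]>lo)&(p[:,2]<hi)]
for n,b in(("top",(295,395,195,290)),("scene",(465,580,310,402))):
    p,c=box(n,*b);q=sel(p,.008,.02);print(n,'pad',circ(q),np.round(q.mean(0)*1000,1),len(q))
for n,b in(("top",(440,560,200,360)),("scene",(255,440,330,520))):
    p,c=box(n,*b);q=sel(p,.044,.053)
    r=cv2.minAreaRect((q[:,:2]*1000).astype(np.float32));print(n,'warmer',r,np.median(q[:,2]),np.round(cv2.boxPoints(r),0).tolist())
    q=sel(p,.138,.149);print(n,'lid',circ(q),np.median(q[:,2]),len(q))
    q=sel(p,.165,.195);print(n,'knob',np.round(np.median(q,0)*1000,1),len(q), np.round(q.min(0)*1000),np.round(q.max(0)*1000))
    q=sel(p,.268,.31);print(n,'stake',np.round(q.min(0)*1000),np.round(q.max(0)*1000),len(q))
for n,b in(("top",(475,520,300,345)),("scene",(290,345,345,395))):
    p,c=box(n,*b);q=p[(p[:,2]>.065)&(p[:,2]<.09)]
    if len(q)>4:
        print(n,'bar',np.round(np.median(q,0)*1000,1),len(q),cv2.minAreaRect((q[:,:2]*1000).astype(np.float32)))
    q=sel(p,.053,.059)
    if len(q)>4: print(n,'disc',circ(q),len(q))
for n,b in(("top",(390,435,185,225)),("top",(560,610,265,305)),("top",(190,240,250,365))):
    p,c=box(n,*b);q=sel(p,.015,.12);print(n,np.round(q.min(0)*1000),np.round(q.max(0)*1000))
a=P['top'][int(290*.64):int(360*.64),int(450*.64):int(550*.64)];b=P['scene'][int(330*.64):int(410*.64),int(260*.64):int(374*.64)]
cv2.imwrite('pics/dial.png',np.hstack([cv2.resize(x,(400,300),interpolation=cv2.INTER_CUBIC) for x in(a,b)]))
E
python3 m.py
```

```text
top pad (array([647.7, 161.8]), 172.0) [640.  161.3  13.1] 1578
scene pad (array([607.7, 182.8]), 141.2) [639.2 159.3  13.7] 2342
top warmer ((550.9434204101562, -234.01687622070312), (216.34742736816406, 366.2908630371094), 87.6820068359375) 0.04915691462822181 [[364.0, -335.0], [730.0, -350.0], [738.0, -133.0], [372.0, -119.0]]
top lid (array([ 600. , -236.9]), 74.4) 0.14377125187171322 698
top knob [ 599.3 -235.8  184.7] 42 [ 588. -248.  168.] [ 612. -225.  195.]
top stake [ 597. -303.  268.] [ 701. -125.  306.] 472
scene warmer ((582.27734375, -286.51214599609375), (311.98785400390625, 431.21514892578125), 85.95095825195312) 0.05074210665030146 [[356.0, -427.0], [786.0, -457.0], [808.0, -146.0], [378.0, -116.0]]
scene lid (array([ 604.3, -233.7]), 75.5) 0.14517923690877327 1496
scene knob [ 607.3 -236.9  184.1] 90 [ 592. -247.  165.] [ 617. -223.  191.]
scene stake [ 603. -301.  269.] [ 704. -126.  302.] 855
top bar [ 417.7 -224.1   78.7] 66 ((420.12591552734375, -223.57334899902344), (80.26464080810547, 38.75576400756836), 23.157901763916016)
top disc (array([ 431.5, -222. ]), 73.4) 211
scene bar [ 426.7 -223.9   80.9] 120 ((424.8919982910156, -222.11770629882812), (60.380653381347656, 15.485060691833496), 53.619964599609375)
scene disc (array([ 413.8, -219.5]), 74.5) 351
top [693. -55.  15.] [763.  22.  84.]
top [ 484. -471.   15.] [ 557. -403.  109.]
top [335. 436.  15.] [609. 548.  41.]
```

View pics/dial.png

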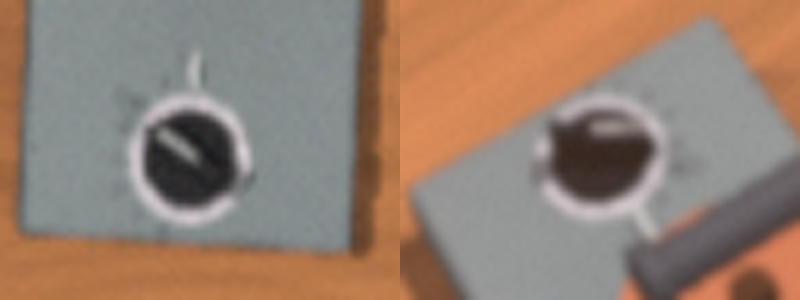

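```bash
cat > m2.py <<'E'
from m import *
print('----')
for n,b in(("top",(440,560,200,360)),("scene",(255,440,330,520))):
    p,c=box(n,*b)
    q=sel(p,.177,.190);print(n,'knobtop',np.round(np.median(q,0)*1000,1),np.round(q.mean(0)*1000,1),len(q))
    q=sel(p,.140,.148);x=q[:,:2]*1000;cc=x.mean(0)
    # circle fit on hull
    hl=cv2.convexHull(x.astype(np.float32))[:,0]
    from scipy.optimize import least_squares
    r=least_squares(lambda v:np.hypot(*(hl-v[:2]).T)-74.5,cc,loss='soft_l1');print(n,'lid fit',np.round(r.x,1),np.round(np.abs(r.fun).mean(),1))
    q=sel(p,.046,.054)[:,:2]*1000; q=q[(q[:,0]>360)&(q[:,0]<560)]
    # side edges: for x bins, min/max y (robust)
    L=[]
    for x0 in range(385,540,8):
        s=q[(q[:,0]>=x0)&(q[:,0]<x0+8)]
        if len(s)>8: L.append((x0+4,np.percentile(s[:,1],2),np.percentile(s[:,1],98)))
    L=np.array(L);print(n,'edges',[np.round(np.polyfit(L[:,0]-417,L[:,i],1),3) for i in(1,2)])
    s=q[(q[:,1]>-320)&(q[:,1]<-145)];F=[np.percentile(s[(s[:,1]>=y)&(s[:,1]<y+10),0],2) for y in range(-320,-145,10)]
    print(n,'front',np.round(np.polyfit(np.arange(-315,-145,10)+228,F,1),3))
for n,b in(("top",(475,520,300,345)),("scene",(290,345,345,395))):
    p,c=box(n,*b);q=p[(p[:,2]>.078)&(p[:,2]<.09)]*1000
    v=np.linalg.eigh(np.cov(q[:,:2].T))[1][:,1];print(n,'bartop',np.round(q.mean(0),1),np.degrees(np.arctan2(v[1],v[0])),len(q))
    for w in q[:0]:print(w)
E
python3 m2.py | sed '1,/----/d'
```

```text
top knobtop [ 599.2 -235.8  184.3] [ 599.4 -235.9  183.9] 35
top lid fit [ 601.  -235.9] 1.4
top edges [array([-7.40000e-02, -3.23026e+02]), array([-6.40000e-02, -1.28084e+02])]Traceback (most recent call last):
  File "m2.py", line 19, in <module>
    print(n,'front',np.round(np.polyfit(np.arange(-315,-145,10)+228,F,1),3))
                             ~~~~~~~~~~^^^^^^^^^^^^^^^^^^^^^^^^^^^^^^^^^
    raise TypeError("expected x and y to have same length")
TypeError: expected x and y to have same length
```

```bash
sed -i 's/np.arange(-315,-145,10)/np.arange(-315,-135,10)/' m2.py; python3 m2.py | sed '1,/----/d'
cat > rib.py <<'E'
from m import *
p,c=box("top",480,520,295,325)
for q,k in zip(p,c):
    if k.min()>150 and k.max()-k.min()<40: print(np.round(q*1000),k)
E
python3 rib.py | sed '1,/548/d' | head -40
```

```text
top knobtop [ 599.2 -235.8  184.3] [ 599.4 -235.9  183.9] 35
top lid fit [ 601.  -235.9] 1.4
top edges [array([-7.40000e-02, -3.23026e+02]), array([-6.40000e-02, -1.28084e+02])]
top front [5.80000e-02 3.73405e+02]
scene knobtop [ 606.1 -235.   185.2] [ 605.4 -235.2  184.6] 69
scene lid fit [ 603.5 -235.1] 0.9
scene edges [array([  -0.354, -320.382]), array([  -0.75, -124.35])]
scene front [5.60000e-02 3.76033e+02]
top bartop [ 418.1 -226.8   82.9] 54.76842724716067 36
scene bartop [ 423.5 -224.2   83.3] 52.23538640890077 74
[ 481. -231.   53.] [167. 169. 165.]
[ 477. -227.   54.] [163. 166. 161.]
[ 477. -231.   54.] [172. 174. 171.]
[ 473. -228.   48.] [175. 175. 173.]
[ 473. -232.   48.] [173. 174. 172.]
[ 469. -227.   56.] [170. 171. 169.]
[ 469. -231.   56.] [171. 173. 169.]
[ 465. -226.   66.] [161. 163. 163.]
[ 465. -231.   52.] [170. 171. 169.]
[ 461. -227.   51.] [157. 158. 154.]
[ 461. -232.   49.] [163. 164. 159.]
[ 457. -211.   55.] [158. 155. 154.]
[ 457. -215.   59.] [172. 170. 171.]
[ 457. -219.   53.] [175. 175. 176.]
[ 457. -223.   52.] [181. 177. 179.]
[ 458. -228.   
[... 209 characters left out ...]
453. -211.   59.] [190. 185. 190.]
[ 453. -213.   70.] [199. 193. 201.]
[ 454. -219.   50.] [198. 192. 199.]
[ 454. -224.   46.] [190. 185. 191.]
[ 454. -228.   47.] [189. 184. 191.]
[ 453. -231.   50.] [192. 186. 193.]
[ 453. -235.   49.] [200. 195. 203.]
[ 453. -239.   49.] [191. 188. 190.]
[ 453. -243.   50.] [176. 174. 174.]
[ 453. -247.   47.] [158. 157. 156.]
[ 450. -205.   40.] [180. 176. 180.]
[ 450. -208.   45.] [195. 189. 199.]
[ 449. -210.   60.] [191. 186. 193.]
[ 450. -216.   48.] [168. 164. 172.]
[ 449. -234.   57.] [169. 164. 174.]
[ 450. -240.   45.] [176. 172. 180.]
[ 449. -243.   46.] [189. 184. 191.]
[ 449. -248.   45.] [186. 183. 187.]
[ 449. -251.   49.] [179. 176. 177.]
```

Dial axis ≈ (419,-225) mm, bar at ≈53.5°, index direction ≈ -3.3°, so it needs about a 57° clockwise turn. Lid knob is at ≈ (602,-235.5), pad at (640,160), and these fit the given heights and sizes. Moving now.

>>> drive_tool([
  [[0, 0, -0.12], [36, -34, 0], 1],
  [[0, 0, -0.24], [72, -68, 0], 1],
  [[0, 0, -0.36], [108, -102, 0], 1],
  [[0, 0, -0.48], [144, -136, 0], 1],
  [[0, 0, -0.6], [180, -170, 0], 1],
])

```text
time: 0.6
ee_pos: [0.4183, 0.3521, 0.253]
eef_rot: [-1.548, -2.734, 0.001]
force: [0.5, 0.4, -0.1]
finger_gap: 0.0857
grasp_force: 0.0
```

>>> drive_tool([
  [[0, 0, -0.12], [2, -48, 0], 1],
  [[0, 0, -0.24], [5, -96, 0], 1],
  [[0, 0, -0.36], [8, -144, 0], 1],
  [[0, 0, -0.48], [11, -192, 0], 1],
  [[0, 0, -0.6], [13, -240, 0], 1],
])

```text
time: 1.1
ee_pos: [0.4301, 0.1118, 0.2531]
eef_rot: [-2.287, -2.154, 0.0]
force: [1.3, 0.3, 0.9]
finger_gap: 0.0856
grasp_force: 0.0
```

>>> drive_tool([
  [[0, 0, -0.12], [-1, -48, 0], 1],
  [[0, 0, -0.24], [-3, -96, 0], 1],
  [[0, 0, -0.36], [-5, -144, 0], 1],
  [[0, 0, -0.48], [-6, -192, 0], 1],
  [[0, 0, -0.58], [-7, -240, 0], 1],
])

```text
time: 1.6
ee_pos: [0.4228, -0.1281, 0.2532]
eef_rot: [-2.807, -1.41, -0.0]
force: [1.2, 0.9, 0.3]
finger_gap: 0.0856
grasp_force: 0.0
```

```bash
cat > st.py <<'E'
from h import *
from scipy.spatial.transform import Rotation as Ro
s=status.observe();R=Ro.from_rotvec(s['eef_rot']).as_matrix()
print(round(float(s['time']),2),'tcp',np.round(s['ee_pos']*1000,1),'yang',np.degrees(np.arctan2(R[1,1],R[0,1])).round(1),'y',R[:,1].round(3),'z',R[:,2].round(3),'q',s['joint_positions'].round(2),'gap',round(float(s['finger_gap'])*1000,1),'F',s['force'].round(1),'T',s['torque'].round(2),'g',round(float(s['grasp_force']),1))
E
python3 st.py
```

```text
1.6 tcp [ 422.8 -128.1  253.2] yang -36.7 y [ 0.802 -0.597 -0.   ] z [-0.  0. -1.] q [-0.39  0.12  1.76  0.    1.26  0.25] gap 85.6 F [1.2 0.9 0.3] T [-0.01 -0.05  0.04] g 0.0
```

>>> drive_tool([
  [[0, 0, 0], [-2, -45, 0], 1],
  [[0, 0, 0], [-4, -90, -15], 1],
  [[0, 0, 0], [-4, -97, -60], 1],
  [[0, 0, 0], [-4, -97, -100], 1],
  [[0, 0, 0], [-4, -97, -125], 1],
])

```text
time: 2.1
ee_pos: [0.4176, -0.2231, 0.1255]
eef_rot: [-2.802, -1.412, 0.003]
force: [-0.1, 0.4, -0.2]
finger_gap: 0.0854
grasp_force: 0.0
```

>>> drive_tool([
  [[0, 0, 0], [0, 0, -20], 1],
  [[0, 0, 0], [0, 0, -35], 1],
  [[0, 0, 0], [0, 0, -44], 1],
  [[0, 0, 0], [0, 0, -44], 1],
  [[0, 0, 0], [0, 0, -44], 1],
])

```text
time: 2.6
ee_pos: [0.4198, -0.2234, 0.0845]
eef_rot: [2.804, 1.417, 0.0]
force: [0.0, -0.1, -1.0]
finger_gap: 0.0851
grasp_force: 0.0
```

Run:
```python
from h import *
exec(open('st.py').read())
out=[]
for n in("top","scene"):
    p,d,W,c=cam(n)
    f=192/np.tan(np.radians(c['fov_y'])/2);x=c['R']@np.array([.419,-.225,.07])+np.array(c['t']).ravel()
    u,v=int(x[0]/x[2]*f+c['cx']),int(x[1]/x[2]*f+c['cy']);out.append(cv2.resize(p[v-38:v+38,u-38:u+38],(400,400),interpolation=cv2.INTER_CUBIC))
cv2.imwrite('pics/d1.png',np.hstack(out))
```

```text
2.6 tcp [ 419.8 -223.4   84.5] yang -36.4 y [ 0.805 -0.593  0.   ] z [ 0. -0. -1.] q [-0.58  0.38  1.93  0.    0.84  0.06] gap 85.1 F [ 0.  -0.1 -1. ] T [-0.01 -0.05 -0.02] g 0.0
```

View pics/d1.png

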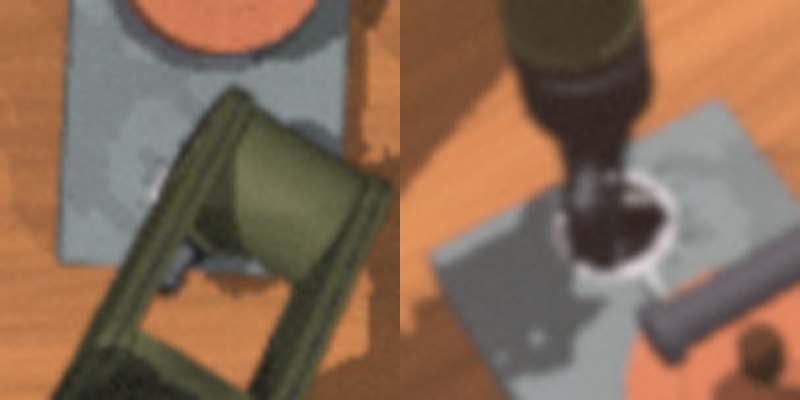

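The fingers straddle the bar (right crop, about (600,210)). Closing.

>>> drive_tool([
  [[0, 0, 0], [0, 0, 0], 0.4],
  [[0, 0, 0], [0, 0, 0], 0.1],
  [[0, 0, 0], [0, 0, 0], 0],
  [[0, 0, 0], [0, 0, 0], 0],
  [[0, 0, 0], [0, 0, 0], 0],
])

```text
time: 3.2
ee_pos: [0.422, -0.2251, 0.085]
eef_rot: [2.799, 1.415, 0.005]
force: [-3.4, 1.3, 4.7]
finger_gap: 0.0128
grasp_force: 52.7
```

```bash
python3 st.py
```

```text
3.2 tcp [ 422.  -225.1   85. ] yang -36.4 y [ 0.805 -0.593  0.006] z [ 0.005 -0.004 -1.   ] q [-0.58  0.38  1.93 -0.    0.83  0.06] gap 12.8 F [-3.4  1.3  4.7] T [0.88 1.29 0.02] g 52.7
```

>>> drive_tool([
  [[0, 0, -0.05], [2, -1, 0], 0],
  [[0, 0, -0.15], [2, -1, 0], 0],
  [[0, 0, -0.25], [2, -1, 0], 0],
  [[0, 0, -0.35], [2, -1, 0], 0],
  [[0, 0, -0.45], [2, -1, 0], 0],
])

```text
time: 3.7
ee_pos: [0.4222, -0.2252, 0.085]
eef_rot: [3.049, 0.75, 0.001]
force: [-0.8, -1.7, 4.1]
finger_gap: 0.0125
grasp_force: 60.7
```

>>> drive_tool([
  [[0, 0, -0.1], [0, 0, 0], 0],
  [[0, 0, -0.2], [0, 0, 0], 0],
  [[0, 0, -0.3], [0, 0, 0], 0],
  [[0, 0, -0.4], [0, 0, 0], 0],
  [[0, 0, -0.45], [0, 0, 0], 0],
])

```text
time: 4.2
ee_pos: [0.4223, -0.2255, 0.085]
eef_rot: [3.139, 0.052, 0.002]
force: [-0.8, -2.7, 4.3]
finger_gap: 0.0124
grasp_force: 60.6
```

>>> drive_tool([
  [[0, 0, -0.05], [0, 0, 0], 0],
  [[0, 0, -0.09], [0, 0, 0], 0],
  [[0, 0, -0.09], [0, 0, 0], 0],
  [[0, 0, -0.09], [0, 0, 0], 0],
  [[0, 0, -0.09], [0, 0, 0], 0],
])

```text
time: 4.7
ee_pos: [0.4223, -0.2255, 0.085]
eef_rot: [3.138, -0.083, 0.003]
force: [-1.6, -4.0, 5.4]
finger_gap: 0.0129
grasp_force: 60.8
```

```bash
python3 st.py
```

```text
4.7 tcp [ 422.3 -225.5   85. ] yang -93.0 y [-0.053 -0.999  0.002] z [ 0.002 -0.002 -1.   ] q [-0.58  0.38  1.92 -0.    0.84  1.05] gap 12.9 F [-1.6 -4.   5.4] T [-0.6   0.23 -0.04] g 60.8
```

>>> drive_tool([
  [[0, 0, 0], [0, 0, 0], 0.4],
  [[0, 0, 0], [0, 0, 0], 0.8],
  [[0, 0, 0], [0, 0, 0], 1],
  [[0, 0, 0], [0, 0, 10], 1],
  [[0, 0, 0], [0, 0, 40], 1],
])

```text
time: 5.2
ee_pos: [0.4195, -0.2229, 0.1228]
eef_rot: [-3.137, 0.085, 0.009]
force: [0.2, 0.6, 0.1]
finger_gap: 0.0832
grasp_force: 0.0
```

>>> drive_tool([
  [[0, 0, 0], [0, 0, 40], 1],
  [[0, 0, 0], [0, 30, 75], 1],
  [[0, 0, 0], [0, 70, 100], 1],
  [[0, 0, 0], [0, 110, 125], 1],
  [[0, 0, 0], [0, 150, 145], 1],
])

```text
time: 5.7
ee_pos: [0.4214, -0.073, 0.2715]
eef_rot: [3.14, -0.086, 0.003]
force: [0.5, -0.1, -0.3]
finger_gap: 0.0854
grasp_force: 0.0
```

Run:
```python
from h import *
exec(open('st.py').read())
out=[]
for n in("top","scene"):
    p,d,W,c=cam(n); np.savez(f'{n}1.npz',p=p,W=W)
    f=192/np.tan(np.radians(c['fov_y'])/2);x=c['R']@np.array([.435,-.225,.06])+np.array(c['t']).ravel()
    u,v=int(x[0]/x[2]*f+c['cx']),int(x[1]/x[2]*f+c['cy']);out.append(cv2.resize(p[v-25:v+25,u-25:u+25],(400,400),interpolation=cv2.INTER_CUBIC))
    q=W[v-25:v+25,u-25:u+25].reshape(-1,3)*1000
    q=q[(q[:,2]>76)&(q[:,2]<90)&(np.hypot(q[:,0]-420,q[:,1]+225)<45)]
    if len(q)>5:
        e=np.linalg.eigh(np.cov(q[:,:2].T))[1][:,1];print(n,q.mean(0).round(1),len(q),np.degrees(np.arctan(e[1]/e[0])))
cv2.imwrite('pics/d2.png',np.hstack(out))
```

```text
5.7 tcp [421.4 -73.  271.5] yang -93.2 y [-0.055 -0.998  0.   ] z [ 0.002 -0.    -1.   ] q [-0.27  0.08  1.76  0.    1.3   1.36] gap 85.4 F [ 0.5 -0.1 -0.3] T [-0.05 -0.01 -0.  ] g 0.0
top [ 418.6 -225.3   83.1] 45 -2.609459919431802
scene [ 424.5 -224.6   82.8] 76 -3.5043304151803416
```

View pics/d2.png

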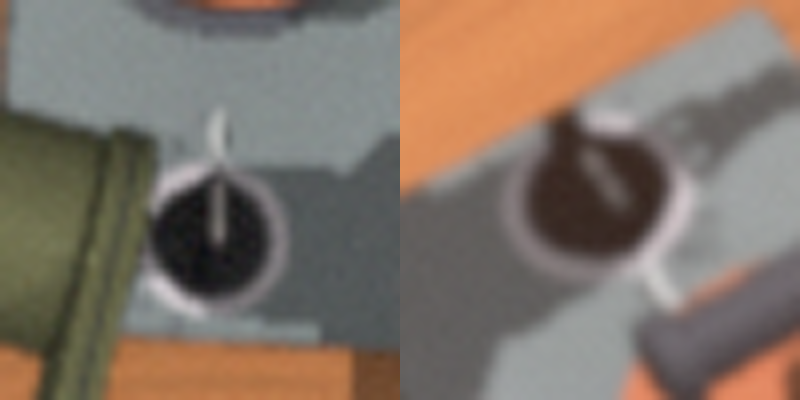

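The pointer is in line with the rib (top crop (218,185), rib (218,135)), ≈ -3° against -3.3°. Now tilting and moving to a point in front of the lid.

>>> drive_tool([
  [[-0.008, -0.146, 0], [10, -35, 0], 1],
  [[-0.016, -0.29, 0], [30, -70, 0], 1],
  [[-0.025, -0.435, 0], [50, -105, 0], 1],
  [[-0.033, -0.58, 0], [70, -135, 0], 1],
  [[-0.042, -0.732, 0], [92, -158, 1], 1],
])

```text
time: 6.3
ee_pos: [0.5058, -0.2206, 0.2697]
eef_rot: [2.963, -0.072, 1.011]
force: [1.0, 2.4, 0.3]
finger_gap: 0.0855
grasp_force: 0.0
```

```bash
python3 st.py
```

```text
6.3 tcp [ 505.8 -220.6  269.7] yang -92.7 y [-0.047 -0.999 -0.005] z [ 0.611 -0.025 -0.791] q [-0.74  0.06  1.99  0.69  0.67  0.42] gap 85.5 F [1.  2.4 0.3] T [0.06 0.28 0.01] g 0.0
```

>>> drive_tool([
  [[0, 0, 0], [0, 0, 0], 1],
  [[0, 0, 0], [0, 0, 0], 1],
  [[0, 0, 0], [0, 0, 0], 1],
  [[0, 0, 0], [0, 0, 0], 1],
  [[0, 0, 0], [0, 0, 0], 1],
])

```text
time: 6.8
ee_pos: [0.507, -0.2176, 0.2699]
eef_rot: [2.968, -0.066, 1.006]
force: [-0.5, 0.4, -0.1]
finger_gap: 0.0854
grasp_force: 0.0
```

```bash
python3 st.py
```

```text
6.8 tcp [ 507.  -217.6  269.9] yang -92.4 y [-0.042 -0.999 -0.007] z [ 0.608 -0.021 -0.794] q [-0.74  0.06  1.99  0.68  0.68  0.43] gap 85.4 F [-0.5  0.4 -0.1] T [0.02 0.34 0.02] g 0.0
```

>>> drive_tool([
  [[-0.003, -0.03, -0.01], [3, -7, 1], 1],
  [[-0.005, -0.06, -0.015], [7, -13, 3], 1],
  [[-0.005, -0.08, -0.015], [17, -14, -8], 1],
  [[-0.005, -0.08, -0.015], [27, -14, -19], 1],
  [[-0.005, -0.08, -0.015], [40, -15, -34], 1],
])

```text
time: 7.3
ee_pos: [0.5472, -0.233, 0.2359]
eef_rot: [2.916, -0.088, 1.123]
force: [0.5, 0.7, -0.1]
finger_gap: 0.0854
grasp_force: 0.0
```

>>> drive_tool([
  [[0, 0, 0], [7, 0, -7], 1],
  [[0, 0, 0], [13, -1, -15], 1],
  [[0, 0, 0], [17, -1, -19], 1],
  [[0, 0, 0], [20, -1, -22], 1],
  [[0, 0, 0], [20, -1, -22], 1],
])

```text
time: 7.8
ee_pos: [0.5669, -0.2341, 0.2134]
eef_rot: [2.917, -0.089, 1.121]
force: [-0.5, 0.4, 0.1]
finger_gap: 0.0857
grasp_force: 0.0
```

Run:
```python
exec(open('st.py').read())
p,d,W,c=cam('scene')
cv2.imwrite('pics/l1.png',cv2.resize(p[195:325,150:300],(690,598),interpolation=cv2.INTER_CUBIC))
```

```text
7.8 tcp [ 566.9 -234.1  213.4] yang -93.3 y [-0.058 -0.998 -0.007] z [ 0.669 -0.034 -0.743] q [-0.69  0.23  2.03  1.05  0.48  0.08] gap 85.7 F [-0.5  0.4  0.1] T [-0.01  0.36 -0.02] g 0.0
```

View pics/l1.png

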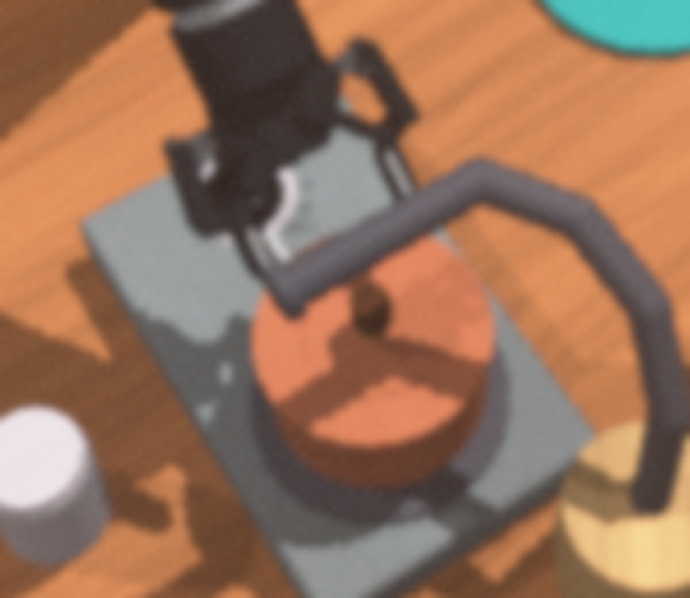

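The open fingers (≈(255,250) and (400,180)) lie either side of the line to the knob (370,305), below the stake. Continuing the remaining 50 mm along the tool axis.

>>> drive_tool([
  [[0, 0, 0], [8, 0, -9], 1],
  [[0, 0, 0], [16, -1, -18], 1],
  [[0, 0, 0], [24, -1, -27], 1],
  [[0, 0, 0], [30, -1, -33], 1],
  [[0, 0, 0], [33, -1, -37], 1],
])

```text
time: 8.35
ee_pos: [0.6, -0.2355, 0.1764]
eef_rot: [2.917, -0.089, 1.122]
force: [-0.2, 0.4, 1.1]
finger_gap: 0.0854
grasp_force: 0.0
```

```bash
python3 st.py
```

```text
8.35 tcp [ 600.  -235.5  176.4] yang -93.4 y [-0.059 -0.998 -0.006] z [ 0.669 -0.035 -0.742] q [-0.65  0.32  2.02  1.21  0.41 -0.06] gap 85.4 F [-0.2  0.4  1.1] T [ 0.03  0.31 -0.01] g 0.0
```

>>> drive_tool([
  [[0, 0, 0], [0, 0, 0], 0.5],
  [[0, 0, 0], [0, 0, 0], 0.2],
  [[0, 0, 0], [0, 0, 0], 0],
  [[0, 0, 0], [0, 0, 0], 0],
  [[0, 0, 0], [0, 0, 0], 0],
])

```text
time: 8.85
ee_pos: [0.5996, -0.2356, 0.1771]
eef_rot: [2.916, -0.089, 1.122]
force: [-2.3, -0.4, 2.5]
finger_gap: 0.0244
grasp_force: 58.9
```

```bash
python3 st.py
```

```text
8.85 tcp [ 599.6 -235.6  177.1] yang -93.4 y [-0.059 -0.998 -0.006] z [ 0.669 -0.035 -0.742] q [-0.65  0.32  2.02  1.21  0.41 -0.06] gap 24.4 F [-2.3 -0.4  2.5] T [-0.15  0.29 -0.11] g 58.9
```

>>> drive_tool([
  [[0, 0, 0], [0, 0, 2], 0],
  [[0, 0, 0], [0, 0, 5], 0],
  [[0, 0, 0], [0, 0, 8], 0],
  [[0, 0, 0], [0, 0, 11], 0],
  [[0, 0, 0], [0, 0, 14], 0],
])

```text
time: 9.35
ee_pos: [0.5996, -0.2353, 0.1906]
eef_rot: [2.917, -0.089, 1.121]
force: [0.1, 0.1, -1.9]
finger_gap: 0.0245
grasp_force: 58.9
```

Run:
```python
exec(open('st.py').read())
p,d,W,c=cam('scene')
cv2.imwrite('pics/l2.png',cv2.resize(p[195:325,150:300],(690,598),interpolation=cv2.INTER_CUBIC))
```

```text
9.35 tcp [ 599.6 -235.3  190.6] yang -93.4 y [-0.059 -0.998 -0.007] z [ 0.669 -0.034 -0.743] q [-0.65  0.3   2.01  1.12  0.43  0.03] gap 24.5 F [ 0.1  0.1 -1.9] T [ 0.04  0.54 -0.03] g 58.9
```

View pics/l2.png

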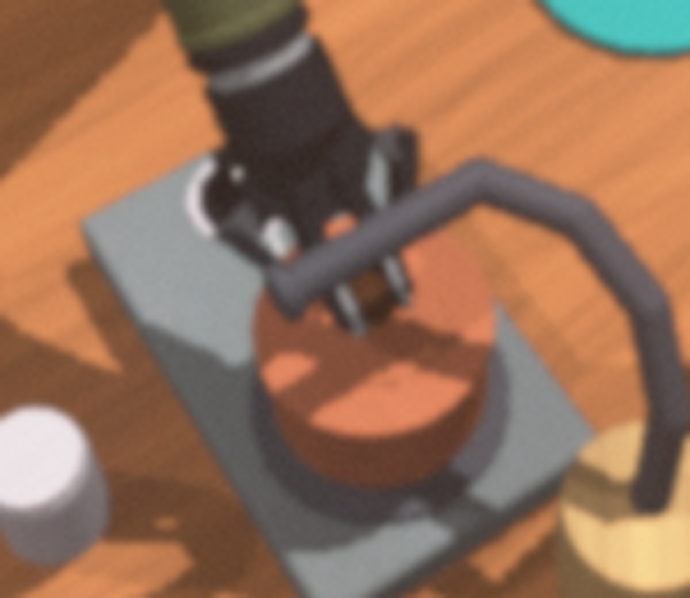

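The lid is up in the gripper (knob at (370,285), level, plug clear of the rim) and the stake is untouched. Backing out towards the robot.

>>> drive_tool([
  [[0, 0, 0], [-6, 0, 2], 0],
  [[0, 0, 0], [-20, 1, 5], 0],
  [[0, 0, 0], [-42, 2, 12], 0],
  [[0, 0, 0], [-65, 4, 22], 0],
  [[0, 0, 0], [-85, 5, 30], 0],
])

```text
time: 9.9
ee_pos: [0.5124, -0.2294, 0.2203]
eef_rot: [2.918, -0.089, 1.12]
force: [0.3, -0.5, -2.0]
finger_gap: 0.0239
grasp_force: 59.1
```

```bash
python3 st.py
```

```text
9.9 tcp [ 512.4 -229.4  220.3] yang -93.4 y [-0.059 -0.998 -0.007] z [ 0.668 -0.034 -0.743] q [-0.78  0.16  2.11  1.06  0.54  0.  ] gap 23.9 F [ 0.3 -0.5 -2. ] T [-0.03  0.6  -0.04] g 59.1
```

>>> drive_tool([
  [[0, 0, 0.01], [-2, 10, 2], 0],
  [[0, 0, 0.03], [-2, 30, 5], 0],
  [[0, 0, 0.05], [-2, 60, 8], 0],
  [[0, 0, 0.075], [0, 92, 8], 0],
  [[0, 0, 0.1], [0, 125, 8], 0],
])

```text
time: 10.4
ee_pos: [0.5143, -0.1041, 0.2286]
eef_rot: [-2.912, -0.057, -1.12]
force: [0.3, -0.3, -2.8]
finger_gap: 0.0243
grasp_force: 59.2
```

>>> drive_tool([
  [[0, 0, 0.03], [8, 33, 0], 0],
  [[0, 0, 0.06], [18, 66, 0], 0],
  [[0, 0, 0.09], [30, 99, 0], 0],
  [[0, 0, 0.12], [42, 130, 0], 0],
  [[0, 0, 0.14], [54, 160, 0], 0],
])

```text
time: 10.9
ee_pos: [0.5681, 0.0568, 0.2282]
eef_rot: [-2.855, -0.258, -1.095]
force: [-0.5, -1.0, -2.5]
finger_gap: 0.0243
grasp_force: 59.2
```

>>> drive_tool([
  [[0, 0, 0.02], [15, 30, 0], 0],
  [[0, 0, 0.04], [30, 56, -5], 0],
  [[0, 0, 0.06], [45, 78, -15], 0],
  [[0, 0, 0.06], [58, 95, -30], 0],
  [[0, 0, 0.06], [66, 102, -45], 0],
])

```text
time: 11.4
ee_pos: [0.635, 0.159, 0.183]
eef_rot: [-2.827, -0.343, -1.085]
force: [-0.2, -0.4, -2.5]
finger_gap: 0.024
grasp_force: 59.3
```

```bash
python3 st.py
```

```text
11.4 tcp [635. 159. 183.] yang -76.0 y [ 0.242 -0.97  -0.007] z [ 0.649  0.167 -0.743] q [0.14 0.3  2.03 0.77 0.11 0.73] gap 24.0 F [-0.2 -0.4 -2.5] T [-0.1   0.54  0.01] g 59.3
```

The tool's wrist joint 5 is near its limit (0.11). Turning about the vertical (the lid is round) frees it before lowering.

>>> drive_tool([
  [[0, 0, 0.08], [0, 0, 0], 0],
  [[0, 0, 0.16], [0, 0, 0], 0],
  [[0, 0, 0.24], [0, 0, 0], 0],
  [[0, 0, 0.32], [0, 0, 0], 0],
  [[0, 0, 0.4], [0, 0, 0], 0],
])

```text
time: 11.9
ee_pos: [0.6339, 0.1569, 0.1832]
eef_rot: [-2.593, -0.862, -0.993]
force: [-0.1, 0.4, -1.8]
finger_gap: 0.0242
grasp_force: 59.4
```

>>> drive_tool([
  [[0, 0, 0.08], [0, 0, 0], 0],
  [[0, 0, 0.16], [0, 0, 0], 0],
  [[0, 0, 0.24], [0, 0, 0], 0],
  [[0, 0, 0.32], [0, 0, 0], 0],
  [[0, 0, 0.4], [0, 0, 0], 0],
])

```text
time: 12.4
ee_pos: [0.6341, 0.1567, 0.1832]
eef_rot: [-2.286, -1.312, -0.873]
force: [0.2, 0.1, -2.3]
finger_gap: 0.0244
grasp_force: 59.4
```

```bash
python3 st.py
```

```text
12.4 tcp [634.1 156.7 183.2] yang -30.1 y [ 0.865 -0.502 -0.007] z [ 0.332  0.581 -0.743] q [-0.17  0.41  1.82  0.96  0.88 -0.27] gap 24.4 F [ 0.2  0.1 -2.3] T [-0.51  0.34 -0.03] g 59.4
```

```bash
cat > lid.py <<'E'
from h import *
from scipy.optimize import least_squares
import sys
lo,hi=float(sys.argv[1]),float(sys.argv[2])
for n in("top","scene"):
    p,d,W,c=cam(n);q=W.reshape(-1,3);k=p.reshape(-1,3).astype(int)
    m=(q[:,2]>lo)&(q[:,2]<hi)&(np.hypot(q[:,0]-.637,q[:,1]-.16)<.1)&(k[:,2]-k[:,0]>60)
    q=q[m]*1000
    if len(q)<30: print(n,len(q));continue
    A=np.c_[q[:,:2]-[637,160],np.ones(len(q))];s=np.linalg.lstsq(A,q[:,2],rcond=None)[0]
    h=cv2.convexHull(q[:,:2].astype(np.float32))[:,0]
    r=least_squares(lambda v:np.hypot(*(h-v[:2]).T)-74.5,[637,160],loss='soft_l1')
    print(n,len(q),'tilt',s[:2].round(3),'z',s[2].round(1),'centre',r.x.round(1),np.abs(r.fun).mean().round(1))
    cv2.imwrite(f'pics/lid_{n}_{lo}.png',p)
E
python3 lid.py .138 .162
```

```text
top 631 tilt [-0.007 -0.007] z 150.2 centre [633. 159.] 1.0
scene 1003 tilt [-0.003 -0.   ] z 151.3 centre [638.4 161.1] 0.6
```

Lid level and centred at (636,160); pad at (640,160). Lowering.

>>> drive_tool([
  [[0, 0, 0], [2, 0, -15], 0],
  [[0, 0, 0], [4, 0, -40], 0],
  [[0, 0, 0], [4, 0, -70], 0],
  [[0, 0, 0], [4, 0, -92], 0],
  [[0, 0, 0], [4, 0, -108], 0],
])

```text
time: 13.0
ee_pos: [0.6374, 0.1569, 0.0735]
eef_rot: [-2.291, -1.306, -0.872]
force: [-0.1, -0.7, -2.0]
finger_gap: 0.0244
grasp_force: 59.6
```

>>> drive_tool([
  [[0, 0, 0], [0, 0, -3], 0],
  [[0, 0, 0], [0, 0, -6], 0],
  [[0, 0, 0], [0, 0, -9], 0],
  [[0, 0, 0], [0, 0, -12], 0],
  [[0, 0, 0], [0, 0, -14], 0],
])

```text
time: 13.5
ee_pos: [0.639, 0.1566, 0.062]
eef_rot: [-2.289, -1.309, -0.876]
force: [-0.2, -0.0, -2.0]
finger_gap: 0.0242
grasp_force: 59.6
```

```bash
python3 st.py; python3 lid.py .018 .036
```

```text
13.5 tcp [639.  156.6  62. ] yang -30.4 y [ 0.863 -0.505 -0.005] z [ 0.335  0.58  -0.742] q [-0.17  0.61  1.91  1.2   0.74 -0.62] gap 24.2 F [-0.2 -0.  -2. ] T [-0.52  0.27 -0.04] g 59.6
top 596 tilt [ 0.008 -0.002] z 27.0 centre [626.6 178.1] 19.6
scene 882 tilt [-0.005  0.001] z 29.5 centre [656.2 174. ] 11.9
```

>>> drive_tool([
  [[0, 0, 0], [0, 0, -1], 0],
  [[0, 0, 0], [0, 0, -2], 0],
  [[0, 0, 0], [0, 0, -2.5], 0],
  [[0, 0, 0], [0, 0, -3], 0],
  [[0, 0, 0], [0, 0, -3], 0],
])

```text
time: 14.1
ee_pos: [0.6387, 0.1567, 0.059]
eef_rot: [-2.288, -1.308, -0.876]
force: [-3.1, -1.5, 3.6]
finger_gap: 0.0243
grasp_force: 60.5
```

Contact felt (+3.6 N). Releasing and backing off along the tool axis.

>>> drive_tool([
  [[0, 0, 0], [0, 0, 0], 0.4],
  [[0, 0, 0], [0, 0, 0], 0.8],
  [[0, 0, 0], [0, 0, 0], 1],
  [[0, 0, 0], [0, 0, 0], 1],
  [[0, 0, 0], [0, 0, 0], 1],
])

```text
time: 14.6
ee_pos: [0.6387, 0.1567, 0.0584]
eef_rot: [-2.289, -1.308, -0.875]
force: [-0.7, -0.2, 0.4]
finger_gap: 0.0852
grasp_force: 0.0
```

>>> drive_tool([
  [[0, 0, 0], [-3, -6, 8], 1],
  [[0, 0, 0], [-8, -14, 18], 1],
  [[0, 0, 0], [-17, -29, 37], 1],
  [[0, 0, 0], [-29, -50, 64], 1],
  [[0, 0, 0], [-40, -70, 90], 1],
])

```text
time: 15.1
ee_pos: [0.5974, 0.0855, 0.1497]
eef_rot: [-2.289, -1.308, -0.874]
force: [0.6, 0.4, -1.1]
finger_gap: 0.0853
grasp_force: 0.0
```

>>> drive_tool([
  [[0, 0, 0], [-16, -27, 35], 1],
  [[0, 0, 0], [-32, -54, 60], 1],
  [[0, 0, 0], [-48, -80, 80], 1],
  [[0, 0, 0], [-60, -100, 90], 1],
  [[0, 0, 0], [-60, -100, 90], 1],
])

```text
time: 15.6
ee_pos: [0.5383, -0.0166, 0.2407]
eef_rot: [-2.294, -1.308, -0.879]
force: [0.8, -0.5, -0.2]
finger_gap: 0.085
grasp_force: 0.0
```

```bash
python3 st.py
python3 - <<'E'
from h import *
from scipy.optimize import least_squares
for n in("top","scene"):
    p,d,W,c=cam(n);q=W.reshape(-1,3)*1000
    def fit(c0,R,lo,hi,rad):
        s=q[(q[:,2]>lo)&(q[:,2]<hi)&(np.hypot(*(q[:,:2]-c0).T)<R)]
        h=cv2.convexHull(s[:,:2].astype(np.float32))[:,0]
        r=least_squares(lambda v:np.hypot(*(h-v[:2]).T)-rad,c0,loss='soft_l1')
        A=np.c_[s[:,:2]-c0,np.ones(len(s))];t=np.linalg.lstsq(A,s[:,2],rcond=None)[0]
        return r.x.round(1),np.abs(r.fun).mean().round(1),t.round(3)
    print(n,'lid',fit([639,160],82,20,32,74.5),'pad',fit([639,160],106,8,17,100),'pot rim',fit([602,-235],80,132,144,70)[:2])
    s=q[(q[:,2]>55)&(q[:,2]<72)&(np.hypot(*(q[:,:2]-[640,160]).T)<40)];print('knob',s.mean(0).round(1),len(s))
    if n=='scene':cv2.imwrite('pics/end.png',cv2.resize(p,(800,600)))
E
```

```text
15.6 tcp [538.3 -16.6 240.7] yang -30.6 y [ 0.861 -0.509 -0.002] z [ 0.339  0.576 -0.744] q [-0.57  0.28  1.85  0.8   1.19 -0.42] gap 85.0 F [ 0.8 -0.5 -0.2] T [-0.21  0.11 -0.01] g 0.0
top lid (array([637.9, 157.4]), np.float64(3.9), array([-2.0000e-03, -1.0000e-03,  2.5946e+01])) pad (array([640.4, 161.3]), np.float64(3.1), array([-2.0000e-03, -2.0000e-03,  1.2502e+01])) pot rim (array([ 600.3, -236.1]), np.float64(0.7))
knob [637.2 159.2  65.4] 26
scene lid (array([640.8, 160.5]), np.float64(0.8), array([-1.0000e-03,  1.0000e-03,  2.7133e+01])) pad (array([642.1, 162.2]), np.float64(0.7), array([-1.000e-03,  0.000e+00,  1.329e+01])) pot rim (array([ 603.3, -234. ]), np.float64(0.6))
knob [642.4 158.5  65.5] 49
```

View pics/end.png

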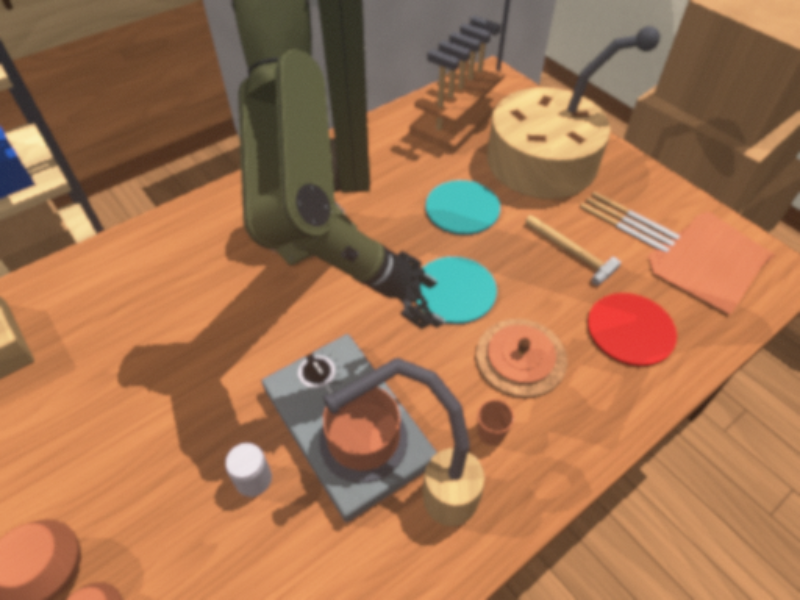

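The lid lies level, knob up, in the middle of the cork pad (522,352). The open pot is in place at (362,425), the dial points at the rib, and the bystanders are unmoved.

```bash
python3 -c "
from bench import job
print(job.hand_in())"
```

```text
the job is handed in; nothing more can be done
None
```

I handed the job in at about 15.7 s: the dial points at the index rib, the lid lies level and knob up within about 3 mm of the cork pad's centre, and the pot, cup, hammer and tin look unmoved. The hand-in returned no verdict.

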